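Pack the picnic box in layers

TASK

Pack the picnic box in layers: first set the oblong and the round snack tub gently, upright and side by side, on the bottom of the wooden box; then take the divider board off its sloping stand and lay it flat on the ledges inside the box, grip rail upward, as a second floor; last lay the match box flat on the divider. Leave the tin, the spice jar and the mug where they are.

Things in the scene. Friction and masses are not known exactly. Their poses are not given: they have to be found in the camera images.
- box: Open wooden picnic box with steel corner straps, fixed. Origin: centre of its underside, on the worktop; x = long side, pointing roughly away from the robot, y = short side, z up. Outside 212 (x) x 152 (y) x 80 mm high; inside 200 x 140 mm, walls 6 mm; top of the floor at z = 6 mm. Box and stand may change places (left or right of the tubs).
- box_rest (a point): Middle of the box, level with the tops of its two ledges, 56 mm above the box's origin; axes as the box's. The ledges, 14 mm wide and 12 mm thick, run along the insides of the two short end walls (x = 86 to 100 mm either side), 172 mm apart. The divider's underside comes to rest at this height.
- stand: Fixed wooden stand, 140 mm wide (y), about 190 mm deep, whose board slopes 30 degrees and rises along its +x (away from the robot), with an 8 mm high lip along the low edge. Highest point about 115 mm. Origin on the worktop under the centre of the sloping board.
- divider: Plain wooden board, 186 (x) x 124 (y) x 6 mm, about 0.15 kg, loose on the sloping stand, its z axis leaning 30 degrees from vertical toward the robot. Origin: centre of its underside; z = normal of its upper face; x points up the slope. Grip rail in the middle of its upper face, 50 mm long (x), 12 mm thick (y), 30 mm high. It has 7 mm (x) and 8 mm (y) play each side in the box, either way round.
- divider_grip (a point): Grip point on the divider's rail, 29 mm above the underside of the board (7 mm below the rail's top), axes as the divider's; the fingers close along its y (12 mm).
- long_tub: White plastic snack tub with a grey lid, oblong: body 76 (x) x 56 (y) mm, lid 80 x 60 mm with a small tab at one short end, 44 mm high in all (the lid is the top 10 mm), about 0.18 kg, lid fixed. Origin: centre of its underside, z up. Starts upright between box and stand, its x roughly away from the robot; the tubs and the match box may change places.
- round_tub: White plastic snack tub with a grey lid, round: body 56 mm, lid 60 mm diameter, 44 mm high in all (the lid is the top 10 mm), about 0.14 kg, lid fixed. Origin: centre of its underside, z up.
- match_box: Closed match box, 35 (x) x 52 (y) x 15 mm high, 0.03 kg, lying flat, its long side roughly away from the robot. Origin: centre of its underside, z up.
- tin: Bystander: food tin, 75 mm diameter, 58 mm high. Origin: centre of its underside.
- spice_jar: Bystander: spice jar with dark cap, 41 mm diameter, 105 mm high. Origin: centre of its underside.
- mug: Bystander: plain white mug, 82 x 112 x 93 mm with its handle. Origin: centre of its underside.

How it is judged:
By the outcome, as a careful person would: the job done as asked, in the order asked, and still so for the second after the job is handed in, with the robot touching nothing.
It also fails if it takes over 69 s, if anything falls off the work surface, if the arm or the gripper's body presses on something with over 40 N, if the wrist force passes 120 N, or if a joint passes its speed limit or range.

ROBOT

A 7-joint arm with a two-finger parallel gripper is mounted at the origin on a cart in front of the work surface, level with it; the furniture and walls round the work are solid. World frame = base frame: x ahead of the robot, y to its left, z up, the work surface at z = 0. Lengths are in mm, angles in rad, forces in N, time in s.
With the tool pointing down it reaches from about 400 to 875 mm from the base axis. Payload 19.3 kg.
Tool frame: the origin (TCP) lies on the mounting face of the last link; the fingertips stand 173 mm ahead of it and the grasp point (between the pads) lies 155 mm ahead of it; z points along the fingers, y is the line along which they close (so a half turn about z gives the same grasp; the last joint's range is limited). The gripper opens to 85 mm and grips with 20 to 120 N. Pads are 22 mm wide; open, the fingers measure 114 mm over their backs; the gripper's body (76 mm by 85 mm) begins 54 mm behind the grasp point. The pads swing forward as they close: fully open they stand 13 mm farther back than shut.
Start: joints at [1.082, 0.521, -0.036, 1.599, 0.021, 1.021, -0.113], TCP at [254.139, -570.993, 404.691] pointing down, gripper open.
Joint ranges: [-2.91, 2.91], [-0.3, 2.13], [-1.5, 1.42], [0.17, 2.43], [-1.26, 4.41], [0.16, 1.93], [-2.52, 2.52]. Speed limits (rad/s): [1.89, 1.89, 2.39, 2.39, 3.01, 3.01, 3.01].

INTERFACE

Orientations are given as a unit quaternion [x, y, z, w].
In Python, from station import manip gives the robot as it stands.
- The arm moves only by the tool move_tool, called after "Request:" in YAML: its name, and indented under it one key for each argument. Schema: {"type":"object","properties":{"motion":{"type":"array","items":{"type":"array","items":{"type":"array","items":{"type":"number"},"minItems":5,"maxItems":5},"minItems":1,"maxItems":12},"minItems":1,"maxItems":1},"grip_n":{"type":"number"},"only":{"type":"string"},"quiet":{"type":"boolean"},"lines":{"type":"string"}},"required":["motion"],"additionalProperties":false}. motion is a list that holds a single list of rows (three levels of brackets), with 1 to 12 rows, each of 5 numbers: the finger opening in mm, then dx, dy, dz in mm, then a turn about the tool's z in rad; each row is the pose to reach, as a shift and turn from the pose commanded when the call began, along the tool's axes at that moment; what a row does not reach only later rows make up. A row lasts 1/8 s, in which the tool goes at most 62.5 mm and 0.188 rad, less where a joint would pass 70% of its speed; a pose out of reach is approached as far as the arm can. The fingers move at their own pace and stop on an object; grip_n is the grip in N (left out, the last holds). Time passes only in rows, so rows that do not move let the fingers close. The tool returns the time, the measured TCP pose, the force, the opening and the grip force at its end. only (a regular expression) keeps the lines of the reply that match it, lines (a string "A,B") keeps lines A to B, and quiet returns only ok. Input that does not fit is refused with a message, and nothing moves.
- manip.observe(): the state, without advancing time (a new reading comes with each control period).
- manip.camera(name): name is "side" or "top"; returns the picture (400x640x3 uint8, red, green, blue); there is no depth.
- manip.calibration(name): a dict with "K" (3x3 intrinsics, pixels), "rvec" (rotation vector, rad) and "tvec" (3), from world to camera coordinates, as OpenCV has them. Camera axes: x right, y down, z forward; pixel columns grow to the right and rows downward; lengths in mm; the calibration is good to about 2 mm. A picture is of the moment at which its call begins. calibration takes no time and is no camera call.
- manip.finish_job(): hands the job in; it is judged then, once.
The state is a dict: "time_s": time; "joint_positions": joint angles; "qd": joint speeds; "joint_torque": joint torques, N m; "ee_pos": TCP position; "tool_rot": TCP orientation; "force": force on the tool from outside, world axes, zero at the start; "torque": the same for the moment, N m; "opening": finger opening in mm; "finger_force": force on a finger pad.
Only numpy, scipy, OpenCV 4.12 (cv2) and the standard library are available. Lean on these libraries where they do the work, as an engineer would, in place of code of your own. Each camera call takes 0.05 s, during which the arm holds its last target. There are 200 camera calls.

## Working session

There is one attempt and no reset: what is moved stays moved. The work goes in short steps, Python scripts to look and compute and a tool call to move; the robot and the scene stay as the last step left them, time stands still between calls to the robot, and variables do not carry over. Pictures are saved under pics/ and viewed, at most 10 in all, crops included, and the job is handed in when it is done.

```bash
ls; mkdir -p pics; python3 - <<'E'
from station import manip
import cv2,numpy as np
for n in("side","top"):
    im=manip.camera(n); cv2.imwrite(f"pics/{n}0.png",im[:,:,::-1])
    c=manip.calibration(n);R=cv2.Rodrigues(np.array(c["rvec"],float))[0]
    print(n,np.round(c["K"],1).tolist(),(-R.T@np.array(c["tvec"]).ravel()).round(),R.round(2).tolist())
o=manip.observe();print(o)
E
```

```text
pics
station.py
side [[497.4, 0.0, 322.5], [0.0, 497.4, 201.4], [0.0, 0.0, 1.0]] [  870. -1172.   807.] [[0.98, 0.21, 0.01], [0.12, -0.51, -0.85], [-0.18, 0.84, -0.52]]
top [[460.6, 0.0, 317.3], [0.0, 460.6, 198.6], [0.0, 0.0, 1.0]] [ 406.   33. 1142.] [[-0.01, -1.0, 0.0], [-0.98, 0.01, -0.19], [0.19, -0.0, -0.98]]
{'time_s': 0.1, 'joint_positions': array([ 1.08180396,  0.52196659, -0.03633098,  1.59991564,  0.02121414,
        1.02111735, -0.11281872]), 'qd': array([ 5.30768286e-04, -8.12374342e-04,  7.26034956e-05,  7.79163830e-04,
       -4.92198119e-04, -1.19294796e-04, -1.30288509e-03]), 'joint_torque': array([ 6.05766210e-03, -9.28475404e+01,  1.98481701e+00, -3.70528901e+01,
        1.82205811e-02,  5.39571265e-03, -1.33290227e-04]), 'ee_pos': array([ 254.09515031, -570.89150875,  404.18823725]), 'tool_rot': array([ 9.78158545e-01,  2.07859568e-01, -1.45671661e-04, -4.89536145e-04]), 'force': array([-0.16873654, -0.0305823 ,  0.50879187]), 'torque': array([ 0.00059192,  0.0116647 , -0.00720989]), 'finger_force': 0.0, 'opening': 85.45288799125294}
```
View pics/side0.png

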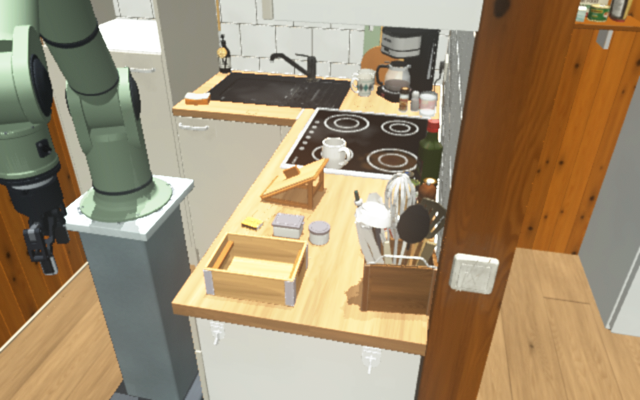

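View pics/top0.png

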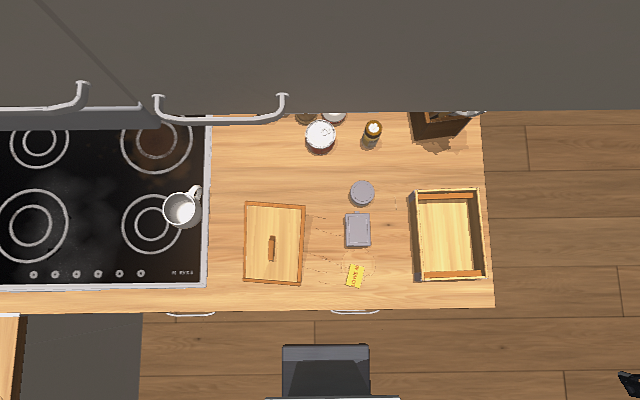

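The side view shows the match box near (252,222), the long tub (288,225), the round tub (319,233), the box around (255,268) and the stand around (295,182). In the top view they are at match (355,275), long (358,230), round (362,192), box (448,235) and divider (274,243). I'll zoom in to get the pixel positions precisely.

```bash
python3 - <<'E'
import cv2
a=cv2.imread("pics/top0.png")[170:295,235:495]; cv2.imwrite("pics/topz.png",cv2.resize(a,None,fx=3,fy=3,interpolation=cv2.INTER_CUBIC))
a=cv2.imread("pics/side0.png")[155:305,190:340]; cv2.imwrite("pics/sidez.png",cv2.resize(a,None,fx=4,fy=4,interpolation=cv2.INTER_CUBIC))
E
```

View pics/topz.png

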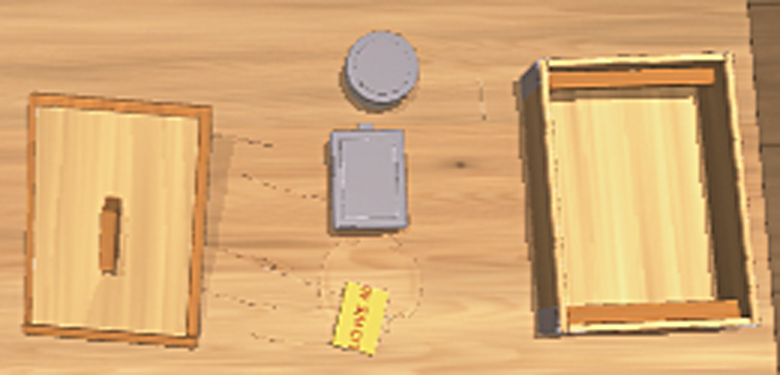

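View pics/sidez.png

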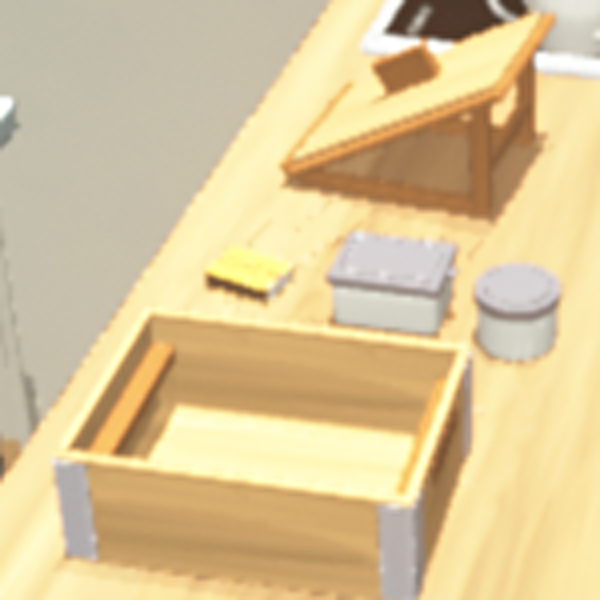

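The zooms clearly show the box rim, both lids, the match box and the rail. I'll fit models to the lid masks and look more closely at the rail and the match box.

```bash
cat > h.py <<'E'
import cv2,numpy as np
from station import manip
from scipy.optimize import least_squares
C={n:{k:np.array(v,float) for k,v in manip.calibration(n).items() if k in("K","rvec","tvec")} for n in("side","top")}
def proj(n,P): c=C[n];return cv2.projectPoints(np.asarray(P,float).reshape(-1,3),c["rvec"],c["tvec"],c["K"],None)[0].reshape(-1,2)
def Rz(a): return np.array([[np.cos(a),-np.sin(a),0],[np.sin(a),np.cos(a),0],[0,0,1]])
def mom(cnt_or_img,b=False):
    m=cv2.moments(cnt_or_img,b);a=m["m00"]
    return np.array([m["m10"]/a,m["m01"]/a,m["mu20"]/a,m["mu11"]/a,m["mu02"]/a])
E
python3 - <<'E'
from h import *
T=cv2.imread("pics/top0.png");S=cv2.imread("pics/side0.png")
def z(im,x,y,w,h,f): return cv2.resize(im[y:y+h,x:x+w],None,fx=f,fy=f,interpolation=cv2.INTER_CUBIC)
g=np.zeros((600,800,3),np.uint8)
for im,x0,y0,a in((T,0,0,(240,198,66,50,6)),(S,400,0,(258,155,66,50,6)),(T,0,300,(338,260,33,25,12)),(S,400,300,(238,212,33,25,12))):
    q=z(im,*a);g[y0:y0+300,x0:x0+396]=q
cv2.imwrite("pics/mont.png",g)
lids={"long":np.array([[sx*40,sy*30,z] for sx in(-1,1) for sy in(-1,1) for z in(-10,0)]),
"round":np.array([[30*np.cos(t),30*np.sin(t),z] for t in np.linspace(0,6.28,40) for z in(-10,0)])}
seed={"long":{"top":(365,180),"side":(390,260)},"round":{"top":(382,65),"side":(515,287)}}
for k,P in lids.items():
    M={}
    for n,im,f,ox,oy in(("top",T,3,235,170),("side",S,4,190,155)):
        u,v=seed[k][n];u=int(u/f+ox);v=int(v/f+oy)
        hsv=cv2.cvtColor(im,cv2.COLOR_BGR2HSV).astype(int);d=im.astype(int)
        m=((hsv[...,1]<60)&(hsv[...,2]<(205))&(hsv[...,2]>70)).astype(np.uint8)
        nl,L=cv2.connectedComponents(m,connectivity=4);mm=(L==L[v,u]).astype(np.uint8)
        mm=cv2.morphologyEx(cv2.morphologyEx(mm,cv2.MORPH_CLOSE,np.ones((3,3))),cv2.MORPH_OPEN,np.ones((4,4)))
        M[n]=mom(mm,True);print(k,n,im[v,u],mm.sum(),M[n].round(1),cv2.boundingRect(mm))
    w=np.array([3,3,.1,.1,.1])
    def r(p):
        Q=P@Rz(p[3]).T+p[:3]
        return np.concatenate([w*(mom(cv2.convexHull(proj(n,Q).astype(np.float32)))-M[n]) for n in M]+[[p[3]*.01]])
    s=least_squares(r,[560,-60,44,0],x_scale=[10,10,10,.1],diff_step=1e-4);print(k,s.x.round(3),s.fun.round(2))
def fit(P,obs,p0,f):
    r=lambda p:np.concatenate([(proj(n,f(p,P[i]))[0]-uv) for i,n,uv in obs]); 
    s=least_squares(r,p0,x_scale=[10,10,10,.1]);print(s.x.round(3),s.fun.round(1).tolist())
t=lambda u,v:((u+.5)/3-.5+235,(v+.5)/3-.5+170); sd=lambda u,v:((u+.5)/4-.5+190,(v+.5)/4-.5+155)
B=np.array([[106,76,0],[106,-76,0],[-106,-76,0],[-106,76,0]])
fit(B,[(0,"top",t(538,60)),(1,"top",t(732,54)),(2,"top",t(758,325)),(3,"top",t(553,334)),(0,"side",sd(470,345)),(1,"side",sd(416,503)),(2,"side",sd(60,456)),(3,"side",sd(152,315))],[560,-280,80,0],lambda p,q:Rz(p[3])@q+p[:3])
E
```

```text
long top [176 173 182] 818 [358.4 230.1  49.9   2.1  93.2] (346, 212, 26, 36)
long side [212 211 217] 177991 [  357.1   212.4 31031.  -2420.2 14232.3] (0, 0, 640, 400)
long [619.551 -65.878  82.766   0.   ] [-3.49000e+00 -1.09530e+02  5.70000e-01  1.00000e-02  3.50000e-01
 -1.23490e+02  2.31000e+00 -3.09544e+03  2.42270e+02 -1.42133e+03
  0.00000e+00]
round top [172 167 177] 484 [362.4 193.7  37.2  -1.6  40.1] (351, 182, 24, 25)
round side [213 212 216] 177991 [  357.1   212.4 31031.  -2420.2 14232.3] (0, 0, 640, 400)
round [ 6.70461e+02 -7.59840e+01  8.73490e+01  4.79000e-01] [-4.25000e+00 -6.50200e+01  3.90000e-01  1.30000e-01  9.00000e-02
 -7.00600e+01  1.07300e+01 -3.09969e+03  2.42070e+02 -1.42170e+03
  0.00000e+00]
[ 5.24155e+02 -2.76953e+02  7.80570e+01  2.00000e-02] [-0.6, -0.7, -1.2, -0.8, -0.7, -0.2, 1.1, -1.0, 0.6, 0.8, -0.7, 0.7, -1.6, 0.3, -1.2, -1.7]
```

View pics/mont.png

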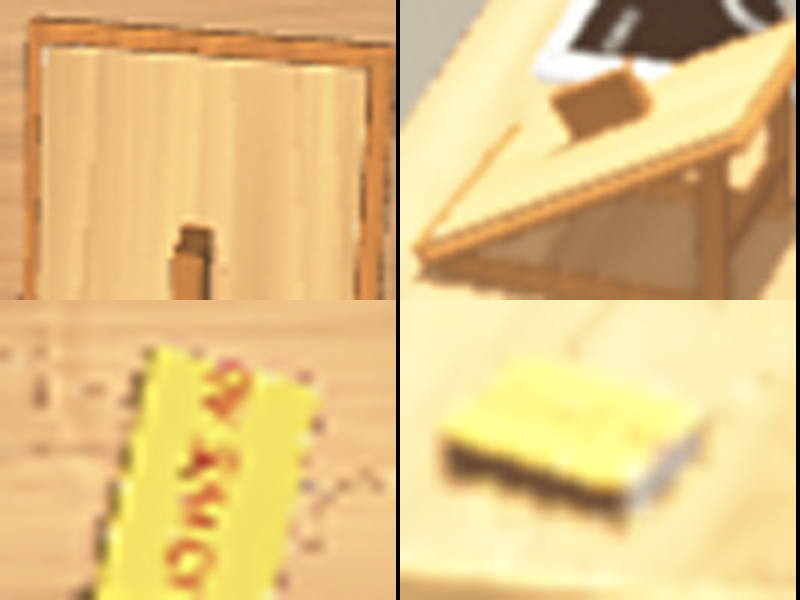

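The montage shows the rail in the top view with its dark upslope end at about (272,238), and in the side view as a brown quad at about (291,173). The match box's top corners are also readable. Next I'll refine the fits using whole-object silhouettes.

```bash
cat > fit.py <<'E'
from h import *
T=cv2.imread("pics/top0.png");S=cv2.imread("pics/side0.png")
t=lambda u,v:((u+.5)/3-.5+235,(v+.5)/3-.5+170); sd=lambda u,v:((u+.5)/4-.5+190,(v+.5)/4-.5+155)
w=np.array([3,3,.1,.1,.1])
def seg(im,fn,roi):
    x,y,a,b=roi;m=np.zeros(im.shape[:2],np.uint8);hsv=cv2.cvtColor(im,cv2.COLOR_BGR2HSV).astype(int)
    m[y:b,x:a]=fn(hsv,im.astype(int))[y:b,x:a]
    n,L,st,_=cv2.connectedComponentsWithStats(m,connectivity=4);k=1+st[1:,4].argmax();mm=(L==k).astype(np.uint8)
    c=max(cv2.findContours(mm,0,1)[0],key=cv2.contourArea);mm[:]=0;cv2.drawContours(mm,[c],-1,1,-1)
    print(st[k].tolist(),end=' ');return mom(mm,True)
def hull(n,Q): return mom(cv2.convexHull(proj(n,Q).astype(np.float32)))
cyl=lambda r,a,b:[[r*np.cos(q),r*np.sin(q),z] for q in np.linspace(0,6.28,40) for z in(a,b)]
bx=lambda X,Y,a,b:[[sx*X,sy*Y,z] for sx in(-1,1) for sy in(-1,1) for z in(a,b)]
white=lambda h,d:(h[...,1]<55)
open_=lambda h,d:cv2.morphologyEx((h[...,1]<55).astype(np.uint8),2,np.ones((4,4)))
for k,P,rt,rs in(("long",bx(40,30,-10,0)+bx(38,28,-44,0),(340,208,377,250),(270,208,306,240)),("round",cyl(30,-10,0)+cyl(28,-44,0),(347,178,378,209),(306,218,333,248))):
    P=np.array(P);M={"top":seg(T,open_,rt),"side":seg(S,open_,rs)}
    r=lambda p:np.concatenate([w*(hull(n,P@Rz(p[3]).T+p[:3])-M[n]) for n in M]+[[p[3]*.01]])
    s=least_squares(r,[560,-60,44,0],x_scale=[10,10,10,.1],diff_step=1e-4);print(k,s.x.round(3),s.fun.round(2).tolist())
# match box, top-face corners; long axis = local y ~ world x
P=np.array([[-17.5,26,0],[17.5,26,0],[17.5,-26,0],[-17.5,-26,0]]) # with yaw ~ -pi/2: y->+x, -x->+y (left)
ms=lambda u,v:(238+(u-400+.5)/12-.5,212+(v-300+.5)/12-.5)
O={"top":[t(348,281),t(388,293),t(372,357),t(333,348)],"side":[ms(512,355),ms(705,408),ms(628,492),ms(440,428)]}
r=lambda p:np.concatenate([(proj(n,P@Rz(p[3]).T+p[:3])-np.array(O[n])).ravel() for n in O])
s=least_squares(r,[450,-60,15,-1.57],x_scale=[10,10,10,.1]);print("match",s.x.round(3),s.fun.round(1).tolist())
# divider
dark=lambda h,d:(h[...,2]<185)
M={"top":seg(T,dark,(264,232,281,265)),"side":seg(S,dark,(280,163,302,182))}
Rt=cv2.Rodrigues(np.array([0,-np.pi/6,0]))[0]
R_=np.array(bx(25,6,6,36));B=np.array([[93,62,6],[93,-62,6],[-93,-62,6],[-93,62,6]])
mt=lambda u,v:(240+(u+.5)/6-.5,198+(v+.5)/6-.5)
OB=np.array([mt(41,46),mt(366,68),t(188,336),t(33,326)])
for wb in(.5,0):
    def r(p):
        A=Rz(p[3])@Rt
        return np.concatenate([w*(hull(n,R_@A.T+p[:3])-M[n]) for n in M]+[(wb*(proj("top",B@A.T+p[:3])-OB)).ravel()]+[[.01*p[3]]])
    s=least_squares(r,[500,150,60,0],x_scale=[10,10,10,.1],diff_step=1e-4)
    print("div",s.x.round(3),"grip",(s.x[:3]+Rz(s.x[3])@Rt@[0,0,29]).round(1),s.fun.round(2).tolist())
E
python3 fit.py
```

```text
[346, 212, 26, 36, 815] [274, 214, 30, 25, 641] long [539.914 -68.818  45.654   0.   ] [-1.05, -2.72, 0.37, 0.0, 0.32, -3.31, 0.46, 1.44, -0.16, 0.65, 0.0]
[351, 182, 24, 23, 457] [310, 222, 21, 24, 431] round [ 6.31623e+02 -8.25980e+01  4.53780e+01 -5.21000e-01] [-0.97, -2.77, 0.18, -0.13, 0.82, -3.19, 0.61, 0.46, 0.01, 0.31, -0.01]
match [429.306 -58.842  16.668  -1.455] [-4.9, 2.7, -4.0, -3.2, 4.5, -2.9, 3.1, 2.1, 14.8, 2.8, -3.8, 5.1, -15.5, -3.0, 3.0, -4.4]
[269, 236, 7, 26, 70] [284, 167, 14, 11, 94] div [ 5.06676e+02  1.31336e+02  6.73020e+01 -7.50000e-02] grip [492.2 132.4  92.4] [-0.01, 1.05, 0.17, -0.35, -1.67, 1.2, -0.2, 0.85, -0.13, 0.45, 0.28, -0.25, 0.62, -0.41, 0.57, -0.31, 0.51, -0.26, -0.0]
div [506.838 131.86   67.467   0.   ] grip [492.3 131.9  92.6] [0.32, 0.87, 0.15, -0.01, -1.65, 1.22, -0.21, 0.9, -0.18, 0.48, -0.0, 0.0, -0.0, -0.0, 0.0, -0.0, 0.0, 0.0, 0.0]
```

```bash
sed -i 's/"side":\[ms(512,355),ms(705,408),ms(628,492),ms(440,428)\]/"side":[ms(705,408),ms(628,492),ms(440,428),ms(512,355)]/; s/\[560,-60,44,0\]/[560,-60,44,.05]/; s/\[500,150,60,0\]/[500,150,60,.05]/' fit.py; python3 fit.py
cat > go.py <<'E'
# usage: go.py x y z yaw  (TCP goal) -> total shift/turn in tool axes from measured pose
import sys,numpy as np
from station import manip
from scipy.spatial.transform import Rotation as R
x,y,z,a=map(float,sys.argv[1:5]);o=manip.observe();r=R.from_quat(o["tool_rot"]);X=r.as_matrix()[:,0]
yaw=np.arctan2(X[1],X[0]);d=r.inv().apply(np.array([x,y,z])-o["ee_pos"])
print("shift",d.round(1),"turn",round((yaw-a+np.pi)%(2*np.pi)-np.pi,3),"q",o["joint_positions"].round(2))
E
python3 go.py 541 -69 260 0
```

```text
[346, 212, 26, 36, 815] [274, 214, 30, 25, 641] long [ 5.39903e+02 -6.90550e+01  4.57920e+01 -2.97000e-01] [-0.89, -2.32, 0.6, -1.29, 0.17, -2.83, 0.41, 1.94, 0.38, 0.62, -0.0]
[351, 182, 24, 23, 457] [310, 222, 21, 24, 431] round [631.624 -82.6    45.376 -10.671] [-0.97, -2.77, 0.18, -0.13, 0.82, -3.19, 0.61, 0.46, 0.01, 0.31, -0.11]
match [429.287 -59.252  17.283  -1.82 ] [-0.7, 0.2, 0.0, -0.3, 0.7, -0.4, -0.5, -0.8, -0.5, 0.3, -0.8, -0.5, -0.6, 0.1, 0.3, 0.2]
[269, 236, 7, 26, 70] [284, 167, 14, 11, 94] div [ 5.06678e+02  1.31335e+02  6.72970e+01 -7.50000e-02] grip [492.2 132.4  92.4] [-0.02, 1.05, 0.17, -0.35, -1.67, 1.2, -0.19, 0.85, -0.13, 0.45, 0.29, -0.25, 0.63, -0.4, 0.57, -0.3, 0.51, -0.27, -0.0]
div [5.06818e+02 1.31977e+02 6.74760e+01 1.20000e-02] grip [492.3 131.8  92.6] [0.33, 0.9, 0.15, 0.05, -1.65, 1.2, -0.21, 0.9, -0.18, 0.48, -0.0, 0.0, -0.0, -0.0, 0.0, -0.0, 0.0, 0.0, 0.0]
shift [ 466.2 -341.7  144.5] turn 0.419 q [ 1.08  0.52 -0.04  1.6   0.02  1.02 -0.11]
```

Request:
move_tool:
  motion:
    - [[85, 47, -34, 14, 0.13], [85, 93, -68, 28, 0.26], [85, 140, -102, 42, 0.419], [85, 186, -137, 57, 0.419], [85, 233, -171, 72, 0.419], [85, 280, -205, 86, 0.419], [85, 326, -239, 101, 0.419], [85, 373, -273, 116, 0.419], [85, 420, -308, 130, 0.419], [85, 466, -341.7, 144.5, 0.419], [85, 466, -341.7, 144.5, 0.419], [85, 466, -341.7, 144.5, 0.419]]
  grip_n: 30

```text
time_s: 1.6
ee_pos: [540.7, -69.5, 259.9]
tool_rot: [1.0, 0.0, -0.0, 0.0]
force: [-0.5, -0.4, 0.4]
opening: 84.9
finger_force: 0.0
```

```bash
python3 go.py 540 -69 188 0.01
```

```text
shift [-0.6 -0.5 71.9] turn -0.01 q [ 0.02  0.6  -0.    1.93  0.    0.62 -1.56]
```

Request:
move_tool:
  motion:
    - [[85, -0.6, -0.5, 40, -0.01], [85, -0.6, -0.5, 65, -0.01], [85, -0.6, -0.5, 72, -0.01], [40, -0.6, -0.5, 72, -0.01], [40, -0.6, -0.5, 72, -0.01], [40, -0.6, -0.5, 72, -0.01], [40, -0.6, -0.5, 72, -0.01], [40, -0.6, -0.5, 72, -0.01]]
  grip_n: 30

```text
time_s: 2.6
ee_pos: [540.5, -69.2, 189.3]
tool_rot: [1.0, 0.005, 0.001, 0.0]
force: [-3.0, -1.2, 8.9]
opening: 59.6
finger_force: 33.7
```

```bash
python3 go.py 540 -69 300 0.01
```

```text
shift [-4.000e-01 -1.000e-01 -1.107e+02] turn -0.001 q [ 0.02  0.72 -0.01  1.95  0.01  0.47 -1.55]
```

Request:
move_tool:
  motion:
    - [[40, 0, 0, -50, 0], [40, 0, 0, -105, 0], [40, -10, 40, -112, -0.01], [40, -25, 95, -112, -0.01], [40, -40, 150, -112, -0.01], [40, -52, 195, -112, -0.01], [40, -55, 209, -112, -0.01], [40, -55, 209, -112, -0.01], [40, -55, 209, -112, -0.01]]
  grip_n: 30

```text
time_s: 3.72
ee_pos: [488.0, -276.8, 300.3]
tool_rot: [1.0, 0.011, 0.0, -0.0]
force: [-0.6, 0.5, -1.8]
opening: 59.3
finger_force: 34.8
```

```bash
python3 go.py 485 -278 195.5 0.02
```

```text
shift [ -3.1   1.2 104.8] turn 0.002 q [ 0.42  0.56 -0.01  1.86  0.01  0.72 -1.14]
```

Request:
move_tool:
  motion:
    - [[40, -3, 1, 0, 0], [40, -3, 1, 40, 0], [40, -3, 1, 75, 0], [40, -3, 1, 92, 0], [40, -3, 1, 98, 0], [40, -3, 1, 101, 0], [40, -3, 1, 103, 0], [40, -3, 1, 103, 0]]
  grip_n: 30

```text
time_s: 4.72
ee_pos: [484.6, -279.5, 197.7]
tool_rot: [1.0, 0.01, 0.0, 0.0]
force: [0.0, -0.6, -3.0]
opening: 59.6
finger_force: 34.7
```

```bash
python3 go.py 485 -278 195.5 0.02
```

```text
shift [ 0.5 -1.5  2.2] turn -0.0 q [ 0.42  0.72 -0.01  1.91  0.01  0.51 -1.15]
```

Request:
move_tool:
  motion:
    - [[40, 0, 0, 1, 0], [40, 0, 0, 2, 0], [40, 0, 0, 2, 0]]

```text
time_s: 5.1
ee_pos: [484.4, -279.5, 195.4]
tool_rot: [1.0, 0.01, 0.0, 0.0]
force: [-1.2, 0.2, 2.4]
opening: 59.2
finger_force: 35.2
```

Request:
move_tool:
  motion:
    - [[40, 0, 0, 0.5, 0], [40, 0, 0, 1, 0], [40, 0, 0, 1, 0]]

```text
time_s: 5.48
ee_pos: [484.4, -279.5, 195.3]
tool_rot: [1.0, 0.01, 0.0, 0.0]
force: [-7.5, 4.1, 24.1]
opening: 59.2
finger_force: 37.4
```

```bash
python3 - <<'E'
from h import *
im=manip.camera("side")[:,:,::-1]
cv2.imwrite("pics/s1.png",cv2.resize(im[190:320,170:340],None,fx=4,fy=4))
E
```

```text
(no output)
```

View pics/s1.png

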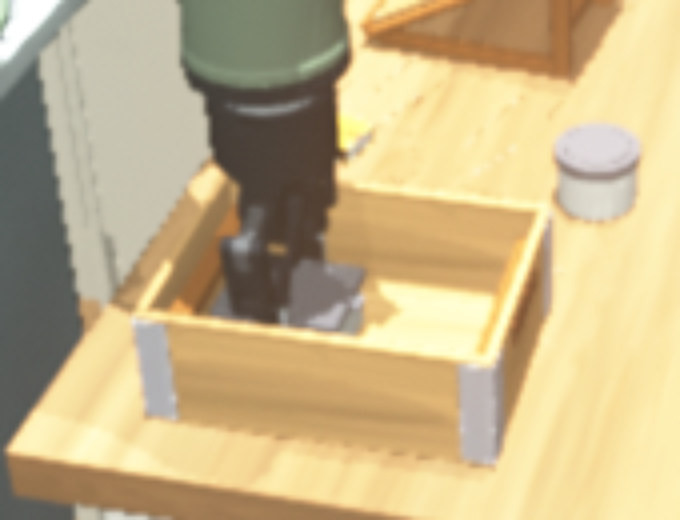

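The long tub stands on the floor of the box, at about (325,295) in this crop, near the robot-side end; the round tub is still on the worktop at (597,170). I'll release and go back for the round tub.

Request:
move_tool:
  motion:
    - [[75, 0, 0, -1, 0], [75, 0, 0, -1, 0], [75, 0, 0, -1, 0], [75, 0, 0, -20, 0], [75, 0, 0, -60, 0], [85, 0, 0, -110, 0], [85, 20, -40, -110, 0], [85, 50, -90, -110, 0], [85, 90, -130, -110, 0], [85, 130, -170, -105, 0]]
  grip_n: 30

```text
time_s: 6.78
ee_pos: [612.1, -105.1, 300.9]
tool_rot: [1.0, 0.01, 0.001, -0.0]
force: [0.1, -0.1, 0.2]
opening: 84.9
finger_force: 0.0
```

```bash
python3 go.py 631 -82.6 188 0.02
```

```text
shift [ 19.2 -22.1 112.9] turn 0.0 q [ 0.08  0.64 -0.01  1.7   0.    0.81 -1.48]
```

Request:
move_tool:
  motion:
    - [[85, 17, -21, 20, 0], [85, 17, -21, 60, 0], [85, 17, -21, 95, 0], [85, 17, -21, 111, 0], [85, 17, -21, 111, 0], [40, 17, -21, 111, 0], [40, 17, -21, 111, 0], [40, 17, -21, 111, 0], [40, 17, -21, 111, 0], [40, 17, -21, 111, 0]]
  grip_n: 30

```text
time_s: 8.02
ee_pos: [628.1, -85.5, 190.0]
tool_rot: [1.0, 0.01, 0.001, -0.0]
force: [-2.3, 1.5, 10.4]
opening: 58.9
finger_force: 30.0
```

```bash
python3 go.py 631 -82.6 300 0.02
```

```text
shift [   3.2   -2.8 -110. ] turn -0.0 q [ 0.05  0.81 -0.01  1.7   0.01  0.63 -1.52]
```

Request:
move_tool:
  motion:
    - [[40, 0, 0, -50, 0], [40, 0, 0, -108, 0], [40, -12, 35, -112, 0], [40, -28, 90, -112, 0], [40, -46, 140, -112, 0], [40, -60, 175, -112, 0], [40, -65, 189, -112, 0], [40, -65, 189, -112, 0], [40, -65, 189, -112, 0], [40, -65, 189, -112, 0]]
  grip_n: 30

```text
time_s: 9.28
ee_pos: [567.0, -274.5, 300.3]
tool_rot: [1.0, 0.011, 0.0, -0.0]
force: [0.0, 0.6, -1.2]
opening: 58.5
finger_force: 33.6
```

```bash
python3 go.py 567 -276 196 0.02
```

```text
shift [ -0.    1.6 104.3] turn 0.002 q [ 0.36  0.65 -0.01  1.67  0.01  0.82 -1.2 ]
```

```bash
python3 - <<'E'
from h import *
im=manip.camera("top")[:,:,::-1];im2=manip.camera("side")[:,:,::-1]
a=cv2.resize(im[170:295,380:495],None,fx=3.4,fy=3.4);b=cv2.resize(im2[190:315,190:305],None,fx=3.4,fy=3.4)
cv2.imwrite("pics/s2.png",np.hstack([a,b]))
E
```

```text
(no output)
```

View pics/s2.png

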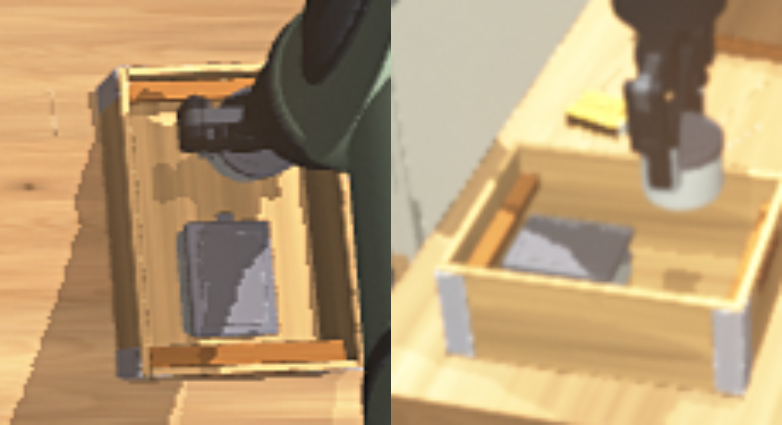

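The long tub sits upright and clear of the near ledge, with its lid at (185–275, 225–335) in the left crop. The round tub hangs above the free far end. Now I'll lower it.

Request:
move_tool:
  motion:
    - [[40, 0, 1, 40, 0], [40, 0, 1, 75, 0], [40, 0, 1, 92, 0], [40, 0, 1, 98, 0], [40, 0, 1, 101, 0], [40, 0, 1, 102.5, 0], [40, 0, 1, 103.5, 0], [40, 0, 1, 104, 0], [40, 0, 1, 104, 0]]
  grip_n: 30

```text
time_s: 10.5
ee_pos: [566.4, -276.8, 196.4]
tool_rot: [1.0, 0.01, 0.0, 0.0]
force: [0.2, -0.4, -1.3]
opening: 58.6
finger_force: 33.6
```

Request:
move_tool:
  motion:
    - [[40, 0, 0, 0.7, 0], [40, 0, 0, 0.7, 0]]
  grip_n: 30

```text
time_s: 10.75
ee_pos: [566.4, -276.9, 196.1]
tool_rot: [1.0, 0.01, 0.0, 0.0]
force: [-4.1, 1.5, 8.4]
opening: 58.8
finger_force: 34.4
```

Request:
move_tool:
  motion:
    - [[40, 0, 0, 0.5, 0], [40, 0, 0, 0.5, 0]]
  grip_n: 30

```text
time_s: 11.0
ee_pos: [566.4, -276.8, 196.0]
tool_rot: [1.0, 0.01, 0.0, 0.0]
force: [-6.9, 2.3, 17.2]
opening: 58.8
finger_force: 34.9
```

Request:
move_tool:
  motion:
    - [[72, 0, 0, -1, 0], [72, 0, 0, -1, 0], [72, 0, 0, -1, 0], [72, 0, 0, -20, 0], [72, 0, 0, -65, 0], [50, 0, 0, -115, 0], [50, -8, -45, -130, 0.03], [50, -16, -100, -130, 0.06], [50, -25, -155, -130, 0.093], [50, -34, -210, -130, 0.093], [50, -43, -265, -130, 0.093], [50, -52, -320, -130, 0.093]]
  grip_n: 30

```text
time_s: 12.5
ee_pos: [507.5, 43.9, 326.3]
tool_rot: [0.999, -0.037, 0.001, -0.0]
force: [1.1, 0.4, 0.4]
opening: 50.1
finger_force: 0.0
```

Request:
move_tool:
  motion:
    - [[50, -8, -50, 0, 0], [50, -8, -70, 0, 0], [50, -8, -70, 0, 0], [50, -8, -70, 0, 0]]

```text
time_s: 13.0
ee_pos: [505.4, 111.2, 325.3]
tool_rot: [0.999, -0.037, 0.0, 0.0]
force: [0.3, -0.6, -0.1]
opening: 50.2
finger_force: 0.0
```

```bash
python3 go.py 492.2 132.4 250 -0.073
python3 - <<'E'
from h import *
im=manip.camera("top")[:,:,::-1];im2=manip.camera("side")[:,:,::-1]
cv2.imwrite("pics/s3.png",np.hstack([cv2.resize(im[170:295,230:340],None,fx=3.5,fy=3.5),cv2.resize(im2[130:255,240:350],None,fx=3.5,fy=3.5)]))
E
```

```text
shift [-14.7 -20.2  75.3] turn -0.002 q [-0.32  0.46 -0.01  1.96  0.01  0.72 -1.99]
```

View pics/s3.png

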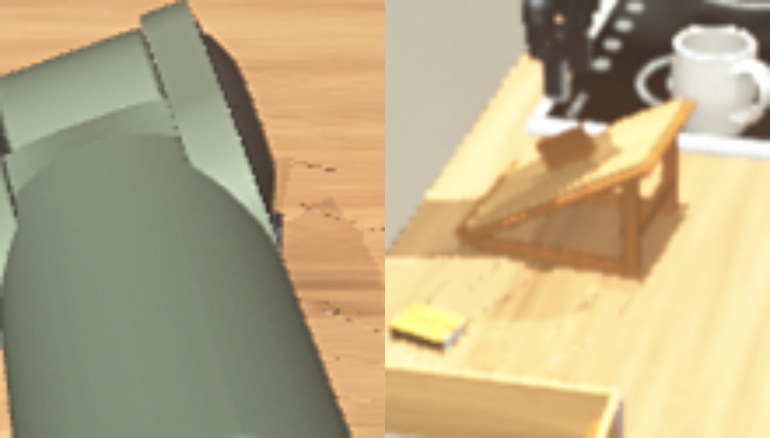

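The top view is covered by the arm. The side view shows the fingers above and to the left of the rail at (563,147), with the divider undisturbed on its stand. I'll move over the rail and check for contact while descending.

Request:
move_tool:
  motion:
    - [[50, -14.7, -20.2, 0, 0], [50, -14.7, -20.2, 30, 0], [50, -14.7, -20.2, 60, 0], [50, -14.7, -20.2, 72, 0], [50, -14.7, -20.2, 76, 0], [50, -14.7, -20.2, 76, 0], [50, -14.7, -20.2, 76, 0]]

```text
time_s: 13.98
ee_pos: [492.3, 133.7, 249.8]
tool_rot: [0.999, -0.037, 0.001, -0.0]
force: [-0.6, -0.6, -0.3]
opening: 49.7
finger_force: 0.0
```

Request:
move_tool:
  motion:
    - [[0, 0, 0, 0, 0], [0, 0, 0, 0, 0], [0, 0, 0, 0, 0], [0, 0, 0, 0, 0], [0, 0, 0, 0, 0]]
  grip_n: 25

```text
time_s: 14.6
ee_pos: [492.0, 133.7, 249.3]
tool_rot: [0.999, -0.037, 0.0, -0.0]
force: [-2.0, 0.0, 5.4]
opening: 11.6
finger_force: 25.7
```

Request:
move_tool:
  motion:
    - [[0, 0, 0, -10, 0], [0, 0, 0, -35, 0], [0, 0, 0, -70, 0], [0, 0, 0, -95, 0], [0, 2, 20, -100, 0], [0, 5, 55, -100, -0.02], [0, 9, 100, -100, -0.05], [0, 13, 145, -100, -0.094], [0, 17, 190, -100, -0.094], [0, 21, 235, -100, -0.094], [0, 25, 280, -100, -0.094], [0, 29, 325, -100, -0.094]]
  grip_n: 25

```text
time_s: 16.1
ee_pos: [496.9, -194.0, 349.6]
tool_rot: [1.0, 0.01, 0.0, -0.0]
force: [0.6, 0.3, -1.4]
opening: 11.7
finger_force: 24.4
```

```bash
python3 go.py 498 -277.5 345 0.02
```

```text
shift [-0.6 83.6  4.6] turn 0.001 q [ 0.24  0.45  0.03  1.9  -0.02  0.8  -1.27]
```

Request:
move_tool:
  motion:
    - [[0, -0.5, 40, 0, 0], [0, -0.5, 70, 0, 0], [0, -0.5, 84, 0, 0], [0, -0.5, 84, 0, 0], [0, -0.5, 84, 0, 0]]
  grip_n: 25

```text
time_s: 16.73
ee_pos: [498.6, -275.2, 349.1]
tool_rot: [1.0, 0.011, 0.0, -0.0]
force: [1.1, 0.4, -0.7]
opening: 11.6
finger_force: 24.5
```

```bash
python3 go.py 498 -277.5 290 0.02
python3 - <<'E'
from h import *
im=manip.camera("top")[:,:,::-1];im2=manip.camera("side")[:,:,::-1]
cv2.imwrite("pics/s4.png",np.hstack([cv2.resize(im[165:300,390:495],None,fx=4,fy=4)[:,:380],cv2.resize(im2[180:315,200:305],None,fx=4,fy=4)]))
E
```

```text
shift [-0.7  2.3 59.1] turn 0.002 q [ 0.37  0.5   0.04  1.81 -0.02  0.84 -1.13]
```

View pics/s4.png

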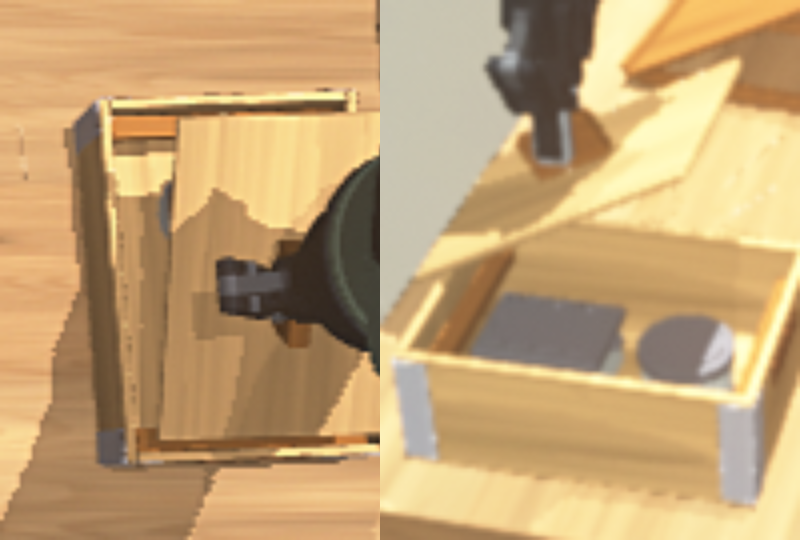

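Both tubs stand upright in the box, at (545,330) and (690,345). The divider hangs tilted above it, with board corners at (180,120), (165,437), (418,277), (682,178) and (740,60). I'll fit the held pose from these corners.

```bash
python3 - <<'E'
from h import *
tp=lambda u,v:((u+.5)/4-.5+390,(v+.5)/4-.5+165); s_=lambda u,v:((u-380+.5)/4-.5+200,(v+.5)/4-.5+180)
O=[("top",[93,62,6],tp(180,119)),("top",[-93,62,6],tp(164,438)),("side",[-93,-62,6],s_(420,274)),("side",[93,-62,6],s_(682,176)),("side",[93,62,6],s_(741,60))]
A=lambda p:Rz(p[3])@cv2.Rodrigues(np.array([0,-p[4],0]))[0]
r=lambda p:np.concatenate([proj(n,A(p)@q+p[:3])[0]-uv for n,q,uv in O])
s=least_squares(r,[510,-277,165,0,.5],x_scale=[10,10,10,.1,.1]);p=s.x
print(p.round(3),s.fun.round(1),"tilt",np.degrees(p[4]));print("pivot in divider frame",(A(p).T@(np.array([498.6,-275.2,194.1])-p[:3])).round(1))
print("low edge mid",(p[:3]+A(p)@[-93,0,0]).round(1))
E
```

```text
[ 5.13469e+02 -2.75282e+02  1.65621e+02  2.40000e-02  5.18000e-01] [-0.2 -1.  -0.5  0.2 -1.4  1.   0.4 -0.3 -0.1 -0.4] tilt 29.652625181466718
pivot in divider frame [ 1.2  0.4 32.1]
low edge mid [ 432.7 -277.2  119.6]
```

The fit matches the plan: the low edge is at box x ≈ -91 and the tilt is 29.7°. I'll lower that edge onto the near ledge.

Request:
move_tool:
  motion:
    - [[0, 0, 2, 25, 0], [0, 0, 2, 45, 0], [0, 0, 2, 55, 0], [0, 0, 2, 60, 0], [0, 0, 2, 62, 0], [0, 0, 2, 63, 0], [0, 0, 2, 63, 0]]
  grip_n: 20

```text
time_s: 17.7
ee_pos: [499.0, -278.3, 286.9]
tool_rot: [1.0, 0.01, 0.001, 0.0]
force: [2.3, 2.8, 4.7]
opening: 11.3
finger_force: 25.3
```

Request:
move_tool:
  motion:
    - [[0, 0, 0, 1, 0], [0, 0, 0, 1, 0]]
  grip_n: 20

```text
time_s: 17.95
ee_pos: [499.4, -278.3, 286.2]
tool_rot: [1.0, 0.011, 0.002, 0.0]
force: [4.8, 3.7, 7.2]
opening: 11.4
finger_force: 25.7
```

Request:
move_tool:
  motion:
    - [[0, 3, 0, 3, 0], [0, 6.3, 0, 6, 0], [0, 9, 0, 9, 0], [0, 12, 0, 12.5, 0], [0, 12, 0, 12.5, 0]]
  grip_n: 20

```text
time_s: 18.58
ee_pos: [510.8, -278.2, 272.5]
tool_rot: [1.0, 0.011, 0.0, 0.0]
force: [3.4, 0.9, 3.9]
opening: 11.2
finger_force: 24.8
```

Forces stay small, so it is pivoting as planned. I'll continue the arc.

Request:
move_tool:
  motion:
    - [[0, 2.5, 0, 3.5, 0], [0, 5, 0, 7, 0], [0, 7.5, 0, 10.5, 0], [0, 9.6, 0, 14.4, 0], [0, 9.6, 0, 14.4, 0]]
  grip_n: 20

```text
time_s: 19.2
ee_pos: [519.9, -278.1, 257.6]
tool_rot: [1.0, 0.01, -0.0, -0.0]
force: [-0.1, 1.1, -1.4]
opening: 11.6
finger_force: 24.2
```

Request:
move_tool:
  motion:
    - [[0, 2, 0, 4, 0], [0, 3.9, 0, 7.8, 0], [0, 5.5, 0, 11, 0], [0, 6.5, 0, 14, 0], [0, 6.5, 0, 14, 0]]
  grip_n: 20

```text
time_s: 19.82
ee_pos: [526.6, -277.9, 243.9]
tool_rot: [1.0, 0.01, -0.0, -0.0]
force: [-0.9, -0.2, -0.7]
opening: 11.9
finger_force: 24.2
```

Request:
move_tool:
  motion:
    - [[0, 0, 0, 1, 0], [0, 0, 0, 1, 0]]
  grip_n: 20

```text
time_s: 20.08
ee_pos: [526.6, -277.9, 243.6]
tool_rot: [1.0, 0.01, 0.0, 0.0]
force: [-2.2, 0.9, 7.2]
opening: 11.7
finger_force: 25.3
```

Request:
move_tool:
  motion:
    - [[0, 0, 0, 1, 0], [0, 0, 0, 1, 0]]
  grip_n: 20

```text
time_s: 20.32
ee_pos: [526.7, -277.9, 243.5]
tool_rot: [1.0, 0.01, 0.0, 0.0]
force: [-8.0, 3.7, 23.8]
opening: 11.4
finger_force: 27.8
```

It meets firm, stiff support at exactly the predicted flat height of 243.5 mm. I'll release and go to the match box.

Request:
move_tool:
  motion:
    - [[35, 0, 0, -1.5, 0], [35, 0, 0, -1.5, 0], [35, 0, 0, -1.5, 0], [45, 0, 0, -20, 0], [60, 0, 0, -60, 0], [60, -15, -30, -80, 0.05], [60, -35, -80, -80, 0.12], [60, -55, -125, -80, 0.2], [60, -75, -170, -80, 0.27], [60, -90, -205, -80, 0.27], [60, -92, -215, -75, 0.27], [60, -92, -215, -75, 0.27]]
  grip_n: 30

```text
time_s: 21.82
ee_pos: [430.4, -64.8, 317.5]
tool_rot: [0.992, -0.124, 0.0, -0.0]
force: [0.5, -0.8, -0.1]
opening: 59.8
finger_force: 0.0
```

```bash
python3 go.py 429 -59 178 -0.25
cat > div.py <<'E'
import sys
from h import *
im=manip.camera(sys.argv[1])[:,:,::-1];cv2.imwrite(f"pics/{sys.argv[2]}.png",im)
E
python3 div.py side d1; python3 div.py top d1t
```

```text
shift [ -2.9  -5.2 139.5] turn 0.002 q [-0.06  0.37  0.09  2.17 -0.06  0.61 -1.75]
```

```bash
python3 - <<'E'
from h import *
bx=np.array([[sx*25,sy*6,z] for sx in(-1,1) for sy in(-1,1) for z in(6,36)])
c=np.array([525.5,-278,56])
B=np.array([[sx*93,sy*62,6] for sx in(-1,1) for sy in(-1,1)])
for n,f in(("side","d1"),("top","d1t")):
    im=cv2.imread(f"pics/{f}.png");h=cv2.convexHull(proj(n,bx@Rz(.02).T+c).astype(np.float32))
    x,y,w,hh=cv2.boundingRect(h);x-=4;y-=4;w+=8;hh+=8
    V=cv2.cvtColor(im,cv2.COLOR_BGR2HSV)[...,2];m=np.zeros_like(V);m[y:y+hh,x:x+w]=V[y:y+hh,x:x+w]<180
    k,L,st,ce=cv2.connectedComponentsWithStats(m);i=1+st[1:,4].argmax()
    print(n,"seg",mom((L==i).astype(np.uint8),True).round(1),st[i].tolist(),"pred",mom(h).round(1),cv2.contourArea(h))
    for t in(-5,5): 
        A=Rz(.02)@cv2.Rodrigues(np.array([0,-np.radians(t),0]))[0];print("  tilt",t,mom(cv2.convexHull(proj(n,bx@A.T+c).astype(np.float32))).round(1))
E
```

```text
side seg [257.4 255.6  27.5   3.2   3.8] [249, 252, 19, 8, 117] pred [257.8 255.4  38.5   4.9  14.7] 281.92671025148593
  tilt -5 [258.6 255.5  37.7   6.2  15.3]
  tilt 5 [257.1 255.3  38.9   3.4  14.2]
top seg [447.3 233.7   2.3   4.7  45.2] [445, 222, 9, 23, 92] pred [449.7 232.    6.7   2.5  41.4] 199.05854558409192
  tilt -5 [449.6 231.3   6.7   3.   43. ]
  tilt 5 [449.8 232.8   6.7   2.1  39.4]
```

Request:
move_tool:
  motion:
    - [[60, -2.9, -5.2, 50, 0], [60, -2.9, -5.2, 100, 0], [60, -2.9, -5.2, 125, 0], [60, -2.9, -5.2, 136, 0], [60, -2.9, -5.2, 140, 0], [60, -2.9, -5.2, 140, 0], [20, -2.9, -5.2, 140, 0], [20, -2.9, -5.2, 140, 0], [20, -2.9, -5.2, 140, 0], [20, -2.9, -5.2, 140, 0], [20, -2.9, -5.2, 140, 0]]
  grip_n: 20

```text
time_s: 23.3
ee_pos: [428.8, -59.1, 177.9]
tool_rot: [0.992, -0.124, 0.001, -0.0]
force: [-1.2, 1.1, 10.4]
opening: 35.5
finger_force: 20.7
```

```bash
python3 go.py 464 -278 250 0.02
```

```text
shift [ 88.2 203.4 -72.1] turn -0.269 q [-0.03  0.66  0.04  2.23 -0.09  0.25 -1.73]
```

The match box is gripped at 35.5 mm. I'll carry it over the near half of the divider.

Request:
move_tool:
  motion:
    - [[20, 0, 0, -45, 0], [20, 0, 0, -95, 0], [20, 15, 35, -115, -0.06], [20, 35, 80, -115, -0.14], [20, 57, 130, -115, -0.22], [20, 78, 180, -115, -0.269], [20, 89.5, 204, -115, -0.269], [20, 89.5, 204, -115, -0.269], [20, 89.5, 204, -115, -0.269], [20, 89.5, 204, -115, -0.269]]
  grip_n: 20

```text
time_s: 24.55
ee_pos: [465.1, -277.8, 292.3]
tool_rot: [1.0, 0.011, 0.0, -0.0]
force: [0.2, 0.7, -0.6]
opening: 36.1
finger_force: 20.8
```

```bash
python3 go.py 465.5 -279 240 0.02
```

```text
shift [ 0.4  1.2 52.3] turn 0.001 q [ 0.42  0.54  0.01  1.92 -0.01  0.68 -1.11]
```

Request:
move_tool:
  motion:
    - [[20, 0, 0.5, 25, 0], [20, 0, 0.5, 42, 0], [20, 0, 0.5, 47, 0], [20, 0, 0.5, 49.5, 0], [20, 0, 0.5, 50.5, 0], [20, 0, 0.5, 50.5, 0]]
  grip_n: 20

```text
time_s: 25.3
ee_pos: [465.1, -279.5, 242.0]
tool_rot: [1.0, 0.01, 0.0, 0.0]
force: [-1.1, -0.3, -0.5]
opening: 35.8
finger_force: 20.8
```

Request:
move_tool:
  motion:
    - [[20, 0, 0, 0.8, 0], [20, 0, 0, 0.8, 0]]

```text
time_s: 25.55
ee_pos: [465.0, -279.4, 240.9]
tool_rot: [1.0, 0.01, 0.0, 0.0]
force: [-0.0, 0.9, -0.3]
opening: 36.0
finger_force: 20.8
```

Request:
move_tool:
  motion:
    - [[20, 0, 0, 0.6, 0], [20, 0, 0, 0.6, 0]]

```text
time_s: 25.8
ee_pos: [465.0, -279.4, 240.2]
tool_rot: [1.0, 0.01, -0.0, -0.0]
force: [0.3, 0.2, -0.8]
opening: 35.8
finger_force: 20.8
```

Request:
move_tool:
  motion:
    - [[20, 0, 0, 0.5, 0], [20, 0, 0, 0.5, 0]]

```text
time_s: 26.05
ee_pos: [465.0, -279.4, 239.9]
tool_rot: [1.0, 0.01, 0.0, 0.0]
force: [-2.4, 0.2, 5.9]
opening: 35.6
finger_force: 21.5
```

Request:
move_tool:
  motion:
    - [[20, 0, 0, 0.5, 0], [20, 0, 0, 0.5, 0]]

```text
time_s: 26.3
ee_pos: [465.0, -279.4, 239.9]
tool_rot: [1.0, 0.01, 0.0, 0.0]
force: [-4.3, 2.8, 16.2]
opening: 36.0
finger_force: 22.6
```

Contact came at the expected height. I'll release, retreat and take a final look.

Request:
move_tool:
  motion:
    - [[50, 0, 0, -1, 0], [50, 0, 0, -1, 0], [50, 0, 0, -1, 0], [50, 0, 0, -20, 0], [50, 0, 0, -60, 0], [50, 0, 0, -110, 0], [50, 0, -50, -130, 0], [50, 0, -105, -130, 0], [50, 0, -160, -130, 0], [50, 0, -215, -130, 0], [50, 0, -230, -130, 0], [50, 0, -230, -130, 0]]

```text
time_s: 27.8
ee_pos: [460.5, -49.1, 369.2]
tool_rot: [1.0, 0.011, 0.0, 0.0]
force: [-0.9, -1.2, 0.1]
opening: 49.8
finger_force: 0.0
```

```bash
python3 - <<'E'
from h import *
im=manip.camera("top")[:,:,::-1];im2=manip.camera("side")[:,:,::-1]
cv2.imwrite("pics/fin.png",np.hstack([cv2.resize(im[165:300,395:495],None,fx=4,fy=4),cv2.resize(im2[190:325,200:300],None,fx=4,fy=4)]))
E
```

```text
(no output)
```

View pics/fin.png

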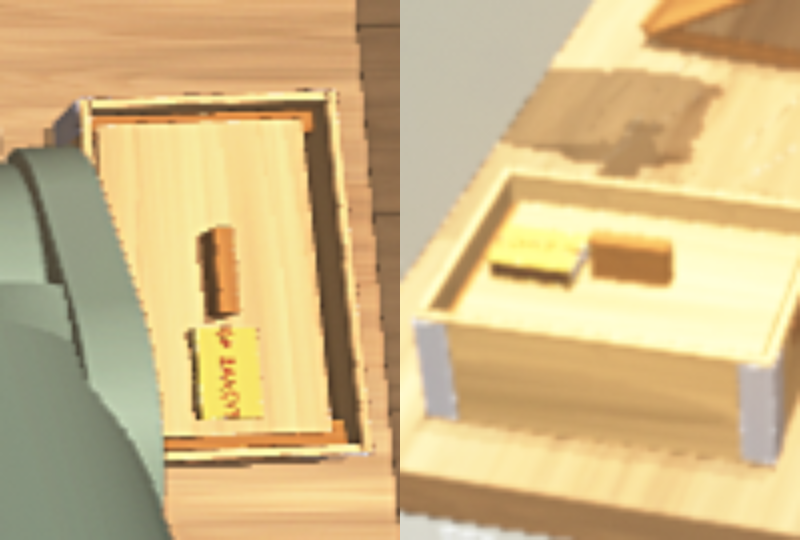

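The divider lies flat on both ledges with its rail up at (220,270), and the match box is flat on it at (228,370). The arm is clear, so I'm handing in.

```bash
python3 -c "
from station import manip
print(manip.finish_job())"
```

```text
the job is handed in; nothing more can be done
None
```

The picnic box is packed as asked and handed in at about 28 s: both tubs are upright on the bottom, the divider is flat on its ledges with the rail up, and the match box is flat on top; the bystanders were left alone.

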